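Stow two remedy vials under the sealed flap of a two-tier case

TASK

Lift the hinged flap of the wooden case by its steel bar, then stand the red-capped vial upright in the lower cell with the red dot and the green-capped vial upright in the cell with the green dot; they are glass, so set them down gently and do not drop them in. Then close the flap and press it down against its rubber seal until the catches snap and it stays shut by itself. Leave all the other vials standing where they are.

Things in the scene. Friction and masses are not known exactly. Their poses are not given: they have to be found in the camera images.
- case_hinge (a point): middle of the flap's hinge line on the wooden two-tier case (fixed), 72 mm above the table. x runs along the hinge, z up; the lower tier, under the flap, lies on the -y side. It is a box 184 mm (x) by 122 mm (y) outside, walls 6 mm thick and 70 mm high, floor 6 mm; a divider 4 mm thick, 18 mm high, in mid x parts it into two cells, each 84 mm (x) by 110 mm (y)
- case: the case again, same axes as case_hinge, origin on the table under the centre of the lower tier. On its +y side is the raised tier: a step 50 mm high and 88 mm deep behind the hinge line, with a tray of three white-capped vials standing 58 mm behind the hinge line, their tops 113 mm above the table
- flap (a joint): flap angle (rad): 0 shut, grows as it lifts, stop at 1.8. Plywood, 184 mm along the hinge, 124 mm wide, 8 mm thick, 180 g; starts ajar; its stiff hinge (0.18 N m) holds it where it is left. Rubber seal and two spring catches resist the last 0.1 rad: about 10 N down on the bar. Once snapped it stays below 0.02, at the stop; if not, the seal lifts it to 0.04 or more
- flap_bar (a point): middle of the flap's round steel bar handle, 10 mm thick, 80 mm long along its x, parallel to the hinge, an arm at each end. It lies 164 mm from the hinge line and 4 mm above it when shut, 40 mm out from the flap's free edge, beyond the -y wall; the gap between bar and flap is 35 mm. It turns with the flap and may turn between gripping pads
- cell_red (a point): centre of the red dot (56 mm diameter) on the floor of the lower-tier cell on the -x side, nearer the robot; 6 mm above the table, 69 mm from the hinge line; axes as case_hinge. Anywhere in the cell will do. End wall 40 mm away in -x, divider 44 mm away in +x
- cell_green (a point): centre of the green dot (56 mm diameter) on the floor of the lower-tier cell on the +x side, farther from the robot; 6 mm above the table, 69 mm from the hinge line; axes as case_hinge. Anywhere in the cell will do. End wall 40 mm away in +x, divider 44 mm away in -x
- vial_red_mid (a point): amber glass vial, 24 mm diameter all the way up, 58 mm tall, about 45 g, with a red screw cap on its upper 21 mm; it starts standing on the table to the robot's right; this point is on its axis half-way up (29 mm above its base), z towards the cap
- vial_green_mid (a point): amber glass vial, 24 mm diameter all the way up, 58 mm tall, about 45 g, with a green screw cap on its upper 21 mm; it starts standing on the table to the robot's right; this point is on its axis half-way up (29 mm above its base), z towards the cap
- vial_red: the red-capped vial again; origin at the centre of its base
- vial_green: the green-capped vial again; origin at the centre of its base
- vial_blue_mid (a point): amber glass vial, 24 mm diameter all the way up, 58 mm tall, about 45 g, with a blue screw cap on its upper 21 mm; it starts standing on the table to the robot's right; a bystander; this point is on its axis half-way up (29 mm above its base), z towards the cap
- vial_yellow_mid (a point): amber glass vial, 24 mm diameter all the way up, 58 mm tall, about 45 g, with a yellow screw cap on its upper 21 mm; it starts standing on the table to the robot's right; a bystander; this point is on its axis half-way up (29 mm above its base), z towards the cap
- stock0_mid (a point): amber glass vial, 24 mm diameter all the way up, 58 mm tall, about 45 g, with a white screw cap on its upper 21 mm; it stands in the robot-side compartment of the case's raised tier, its base 55 mm above the table; a bystander; this point is on its axis half-way up (29 mm above its base), z towards the cap
- stock1_mid (a point): amber glass vial, 24 mm diameter all the way up, 58 mm tall, about 45 g, with a white screw cap on its upper 21 mm; it stands in the middle compartment of the case's raised tier, its base 55 mm above the table; a bystander; this point is on its axis half-way up (29 mm above its base), z towards the cap
- stock2_mid (a point): amber glass vial, 24 mm diameter all the way up, 58 mm tall, about 45 g, with a white screw cap on its upper 21 mm; it stands in the far compartment of the case's raised tier, its base 55 mm above the table; a bystander; this point is on its axis half-way up (29 mm above its base), z towards the cap
Things that resemble listed ones, but are neither listed nor needed, are in the scene too. What is shaped like the vial_red but purple or turquoise is not meant.

How it is judged:
On the way, in this order (a step that is already met when the one before it is completed fails the run):
1. the flap is lifted well open (beyond 1.2 rad) (value of joint flap above 1.2 rad), for 0.2 s.
2. the red-capped vial stands in the red-dot cell and the green-capped vial in the green-dot cell, let go, the flap still open (x of vial_red_mid in the frame of cell_red between -0.034 and 0.034 m and y of vial_red_mid in the frame of cell_red between -0.055 and 0.055 m and z of vial_red_mid in the frame of cell_red below 0.034 m and angle between each of vial_red_mid, vial_green_mid's own z axis and vertical below 0.15 rad and x of vial_green_mid in the frame of cell_green between -0.034 and 0.034 m and y of vial_green_mid in the frame of cell_green between -0.055 and 0.055 m and z of vial_green_mid in the frame of cell_green below 0.034 m and contact force between each of vial_red, vial_green and the fingers below 0.1 N and value of joint flap above 0.5 rad), for 0.2 s.
At the end, for the whole second after the job is handed in: The flap is latched shut (below 0.025 rad with nothing pressing it), and beneath it the red-capped vial stands in the red-dot cell and the green-capped vial in the green-dot cell, on the floor, upright within 0.15 rad and at rest (x of vial_red_mid in the frame of cell_red between -0.034 and 0.034 m and y of vial_red_mid in the frame of cell_red between -0.055 and 0.055 m and z of vial_red_mid in the frame of cell_red below 0.034 m and angle between each of vial_red_mid, vial_green_mid's own z axis and vertical below 0.15 rad and x of vial_green_mid in the frame of cell_green between -0.034 and 0.034 m and y of vial_green_mid in the frame of cell_green between -0.055 and 0.055 m and z of vial_green_mid in the frame of cell_green below 0.034 m and value of joint flap below 0.025 rad and linear speed of each of vial_red, vial_green below 0.03 m/s); the robot touches nothing.
It fails at once if a glass vial is dropped or slammed into the lower tier (faster than 0.65 m/s inside it) ((x of vial_red_mid in the frame of case_hinge between -0.09 and 0.09 m and y of vial_red_mid in the frame of case_hinge between -0.12 and 0 m and z of vial_red_mid in the frame of case_hinge below 0 m and linear speed of vial_red above 0.65 m/s) or (x of vial_green_mid in the frame of case_hinge between -0.09 and 0.09 m and y of vial_green_mid in the frame of case_hinge between -0.12 and 0 m and z of vial_green_mid in the frame of case_hinge below 0 m and linear speed of vial_green above 0.65 m/s)).
It fails at once if another vial is shifted more than 30 mm or tipped (distance of any of vial_blue_mid, vial_yellow_mid, stock0_mid, stock1_mid, stock2_mid from where it was at the start of the episode above 0.03 m or angle between any of vial_blue_mid, vial_yellow_mid, stock0_mid, stock1_mid, stock2_mid's own z axis and vertical above 0.5 rad).
It also fails if it takes over 72 s, if anything falls off the work surface, if the arm or the gripper's body presses on something with over 40 N, if the wrist force passes 120 N, or if a joint passes its speed limit or range.

ROBOT

A 6-joint arm with a two-finger parallel gripper is mounted at the origin on the work surface. World frame = base frame: x ahead of the robot, y to its left, z up, the work surface at z = 0. Lengths are in m, angles in rad, forces in N, time in s.
With the tool pointing down it reaches from about 0.4 to 0.925 m from the base axis. Payload 3.4 kg.
Tool frame: the origin (TCP) lies midway between the tips of the shut fingers; the grasp point (between the pads) lies 19 mm behind it (r.grip_depth is the distance from the TCP to the grasp point, in m); z points along the fingers, y is the line along which they close (so a half turn about z gives the same grasp; the last joint's range is limited). The gripper opens to 85 mm and grips with 20 to 120 N. Pads are 22 mm wide; open, the fingers measure 114 mm over their backs; the gripper's body (76 mm by 85 mm) begins 54 mm behind the grasp point. The pads swing forward as they close: fully open they stand 13 mm farther back than shut.
Start: joints at [-1.29, 0.307, 1.506, -0, 1.328, -0.073], TCP at [0.2, -0.539, 0.231] pointing down, gripper open.
Joint ranges: [-3.12, 3.12], [-1.05, 2.28], [0.14, 2.33], [-1.42, 4.57], [0.1, 2.73], [-2.68, 2.68]. Speed limits (rad/s): [2.57, 2.57, 3.14, 3.14, 3.14, 3.14].

INTERFACE

Orientations are given as a rotation vector (axis times angle).
In Python, from plant import r gives the robot as it stands. The module is installed in compiled form; this text tells all that it offers.
- The arm moves only by the tool drive_tool, never from a script. Its argument "rows" is a list that holds one entry, the list of rows, each a list of 5 numbers: the shift along the tool's x, y, z in units of 25 mm (1.0 is 25 mm), then the turn about the tool's z in units of 6 degrees (1.0 is 6 degrees), then the opening, from 0 (shut) to 1 (fully open). In form: [[[x, y, z, yaw, grip], ...]]. A call has 1 to 10 rows; each row is the pose to reach, as a shift and turn from the pose commanded when the call began, along the tool's axes at that moment; what a row does not reach only later rows make up. A row lasts 1/10 s, in which the tool goes at most 50 mm and 8.59 degrees, less where a joint would pass 70% of its speed; a pose out of reach is approached as far as the arm can. A call with a gripper value outside its range is refused whole. The fingers move at their own pace and stop on an object; "squeeze" is the grip in N (left out, the last holds). Time passes only in rows, so rows that repeat a pose let the fingers close. It gives the time, the measured TCP pose, the force, the opening and the grip force at its end, in the units of the state.
- r.read_state(): the state, without advancing time (a new reading comes with each control period).
- r.grab_frame(name): name is "side" or "top" or "wrist"; returns a dict with "color" (480x640x3 uint8, red, green, blue), "mtx" (3x3 intrinsics, pixels), "xyz" and "attitude" of the camera in the world; the wrist camera has in their place "T_tool_cam" (4x4, takes a point from camera to tool coordinates, whose origin is the TCP and whose axes are the flange's). Camera axes: x right, y down, z forward; pixel columns grow to the right and rows downward; lengths in m; the calibration is good to about 2 mm. A picture is of the moment at which its call begins: read the wrist's pose just before it. There is no depth.
- r.sign_off(): hands the job in; it is judged then, once.
The state is a dict: "time": time; "joints": joint angles; "joint_vel": joint speeds; "tau": joint torques, N m; "tool_pos": TCP position; "tool_rot": TCP orientation; "wrist_force": force on the tool from outside, world axes, zero at the start; "moment": the same for the moment, N m; "opening": finger opening in m; "finger_force": force on a finger pad.
Only numpy, scipy, OpenCV 4.12 (cv2) and the standard library are available. Lean on these libraries where they do the work, as an engineer would, in place of code of your own. Each camera call takes 0.05 s, during which the arm holds its last target. There are 200 camera calls.

## Working session

There is one attempt and no reset: what is moved stays moved. The work goes in short steps, Python scripts to look and compute and a tool call to move; the robot and the scene stay as the last step left them, time stands still between calls to the robot, and variables do not carry over. Pictures are saved under pics/ and viewed, at most 10 in all, crops included, and the job is handed in when it is done.

Besides the shell and the picture viewer there is one more tool, called after "Emit:" by a JSON object that holds its "method" and its "body". drive_tool: Moves the arm, as the interface text tells. Its arguments: {"type":"object","properties":{"rows":{"type":"array","items":{"type":"array","items":{"type":"array","items":{"type":"number"}}}},"squeeze":{"type":"number"}},"required":["rows"]}

```bash
mkdir -p pics; python3 - <<'E'
from plant import r
import cv2, numpy as np
np.set_printoptions(precision=4,suppress=True)
print(r.read_state())
for n in ["side","top"]:
    f=r.grab_frame(n); cv2.imwrite(f"pics/{n}0.png",f["color"][:,:,::-1]); print(n,f["mtx"],f["xyz"],f["attitude"])
    np.savez(f"{n}.npz",**{k:np.array(v) for k,v in f.items()})
f=r.grab_frame("wrist");print(f["T_tool_cam"],f["mtx"])
E
```

```text
{'time': 0.0, 'joints': array([-1.2895,  0.3076,  1.5077, -0.    ,  1.3284, -0.0735]), 'joint_vel': array([ 0.0009,  0.0006, -0.0002, -0.0002,  0.0005,  0.0006]), 'tau': array([ -0.0007, -45.7561, -25.1918,  -0.0001,   0.0132,  -0.    ]), 'tool_pos': array([ 0.1995, -0.5385,  0.2304]), 'tool_rot': array([-3.0903, -0.554 ,  0.0003]), 'wrist_force': array([ 0.3001,  0.0069, -0.2814]), 'moment': array([ 0.0036,  0.0147, -0.022 ]), 'finger_force': 0.0, 'opening': 0.08536084070597277}
side [[453.7031   0.     323.4875]
 [  0.     453.7031 244.0769]
 [  0.       0.       1.    ]] [ 0.2754 -0.4759  0.6527] [-2.3881  0.5838 -0.1869]
top [[451.6716   0.     320.1837]
 [  0.     451.6716 236.7551]
 [  0.       0.       1.    ]] [ 0.3283 -0.0346  1.0228] [-2.1682  2.1043 -0.1781]
[[-0.0003 -0.9636 -0.2673  0.0676]
 [ 1.     -0.0003 -0.0001 -0.0005]
 [-0.     -0.2673  0.9636 -0.1424]
 [ 0.      0.      0.      1.    ]] [[413.1298   0.     318.2918]
 [  0.     413.1298 242.8066]
 [  0.       0.       1.    ]]
```

View pics/top0.png

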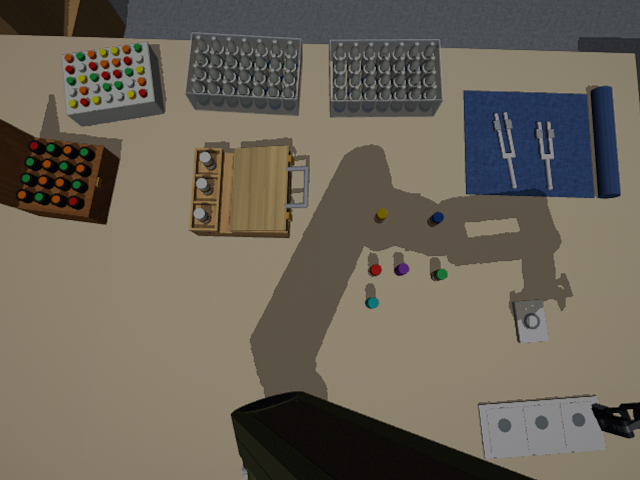

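View pics/side0.png

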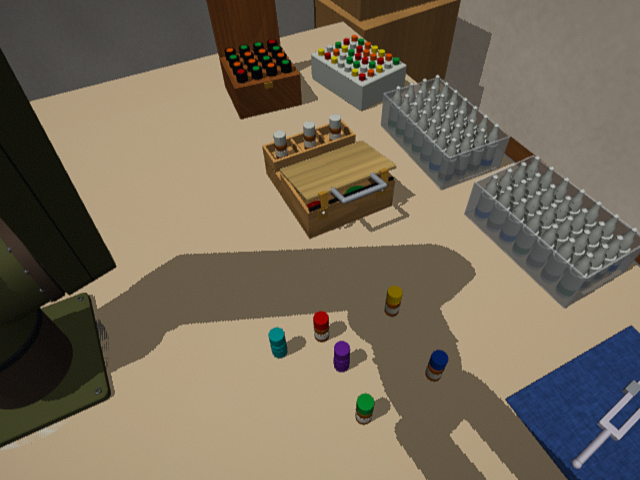

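Top view: the red cap is at (376,270) and green at (441,274). The distractors are purple (402,269) and turquoise (373,302); the bystanders are yellow (383,214) and blue (438,217). Red and green fit the description by cap colour. The case hinge is near column 230 and the bar near (303,186), and the flap is ajar. I'll confirm these in enlarged crops.

```bash
cat > h.py <<'E'
import numpy as np, cv2
from scipy.spatial.transform import Rotation as R
np.set_printoptions(precision=4,suppress=True)
def ray(f,u,v):
    d=R.from_rotvec(f["attitude"]).as_matrix()@np.linalg.inv(f["mtx"])@np.array([u,v,1.]); return np.array(f["xyz"]),d
def at_z(f,u,v,z):
    o,d=ray(f,u,v); return o+d*(z-o[2])/d[2]
def proj(f,P):
    c=R.from_rotvec(f["attitude"]).as_matrix().T@(np.asarray(P,float)-f["xyz"]); p=f["mtx"]@c; return p[:2]/p[2]
def tri(f1,p1,f2,p2):
    (a,d),(b,e)=ray(f1,*p1),ray(f2,*p2); d=d/np.linalg.norm(d); e=e/np.linalg.norm(e)
    s=np.linalg.lstsq(np.c_[d,-e],b-a,rcond=None)[0]; P,Q=a+s[0]*d,b+s[1]*e
    return (P+Q)/2,np.linalg.norm(P-Q)
E
python3 - <<'E'
from h import *
t=np.load("top.npz"); s=np.load("side.npz")
T=t["color"][:,:,::-1]; S=s["color"][:,:,::-1]
a=cv2.resize(T[135:245,180:320],(763,600),interpolation=cv2.INTER_CUBIC)
cv2.imwrite("pics/case_top.png",a)
b=cv2.resize(T[200:315,360:460],None,fx=3.5,fy=3.5,interpolation=cv2.INTER_CUBIC)
c=cv2.resize(S[280:430,260:460],None,fx=2.2,fy=2.2,interpolation=cv2.INTER_CUBIC)
im=np.zeros((410,800,3),np.uint8); im[:b.shape[0],:b.shape[1]]=b; im[:c.shape[0],355:355+c.shape[1]]=c
cv2.imwrite("pics/vials.png",im)
cv2.imwrite("pics/case_side.png",cv2.resize(S[105:240,255:415],None,fx=4.4,fy=4.4,interpolation=cv2.INTER_CUBIC))
for n,(u,v) in dict(red=(376,270),pur=(402,269),tur=(373,302),green=(441,274),yel=(383,214),blue=(438,217)).items():
    hsv=cv2.cvtColor(t["color"],cv2.COLOR_RGB2HSV).astype(int); w=hsv[v-14:v+15,u-14:u+15]; h0=hsv[v,u,0]
    m=(abs((w[...,0]-h0+90)%180-90)<8)&(w[...,1]>140); ys,xs=np.nonzero(m)
    cu,cv_=xs.mean()+u-14,ys.mean()+v-14
    print(n,h0,m.sum(),cu,cv_,at_z(t,cu,cv_,.052),proj(s,at_z(t,cu,cv_,.052)))
E
```

```text
red 0 102 375.30392156862746 269.53921568627453 [ 0.4215 -0.1549  0.052 ] [319.664  318.1423]
pur 138 115 401.2608695652174 269.24347826086955 [ 0.4238 -0.2108  0.052 ] [338.531  347.4289]
tur 90 104 371.65384615384613 302.6442307692308 [ 0.3506 -0.1478  0.052 ] [274.8291 333.8666]
green 69 96 440.6458333333333 273.9895833333333 [ 0.4161 -0.2956  0.052 ] [363.6228 401.4231]
yel 25 108 381.5925925925926 213.6851851851852 [ 0.5449 -0.1675  0.052 ] [393.2121 292.5168]
blue 110 94 437.04255319148933 217.39361702127658 [ 0.5403 -0.2894  0.052 ] [437.2104 357.5281]
```

View pics/case_top.png

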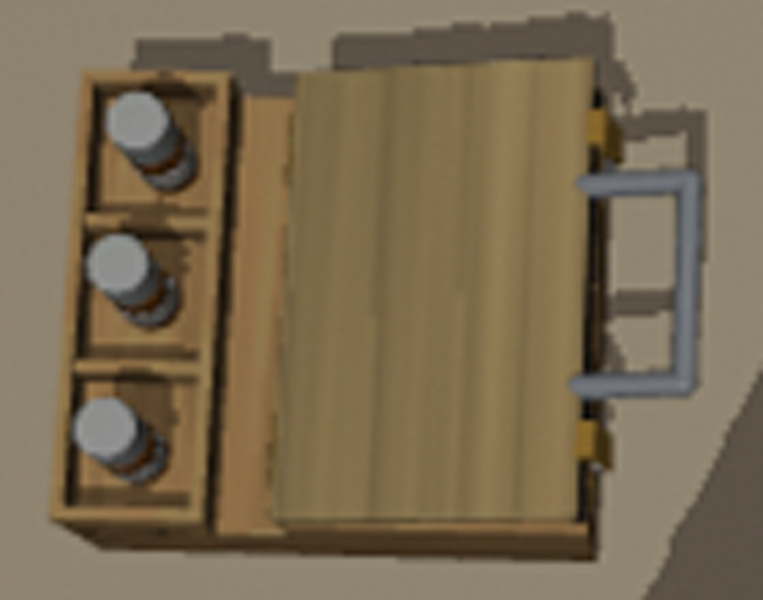

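View pics/vials.png

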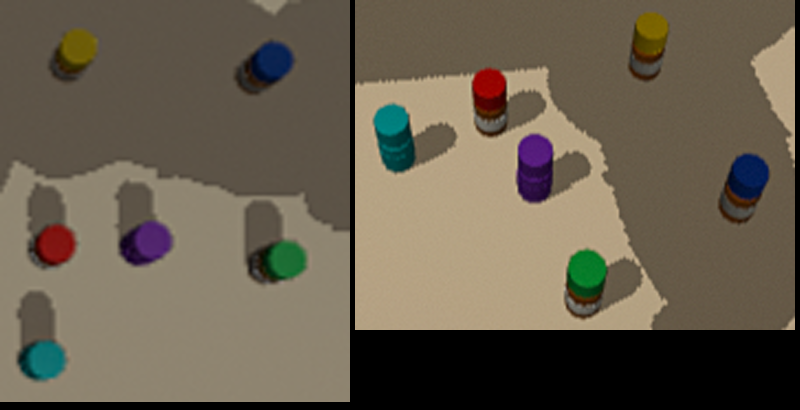

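View pics/case_side.png

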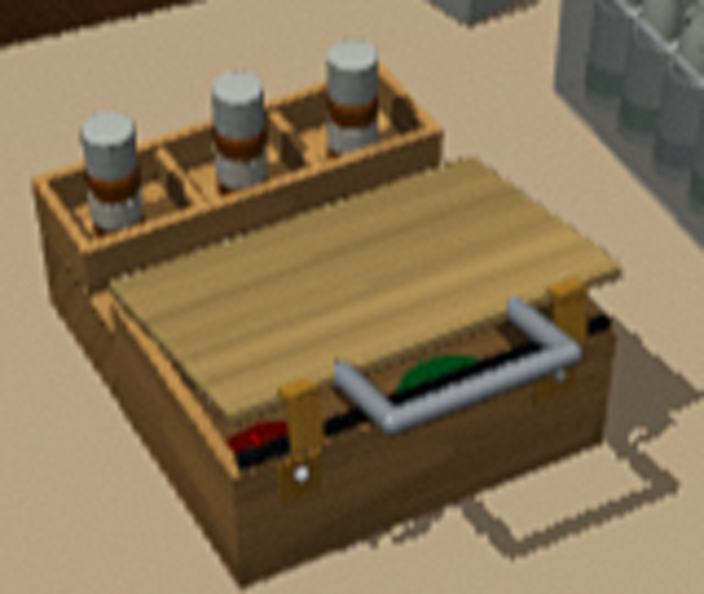

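```bash
cat >> h.py <<'E'
def hp(p,a): # flap point (hinge frame, shut) at angle a
    x,y,z=p; c,s=np.cos(a),np.sin(a); return np.array([x, y*c+z*s, -y*s+z*c])
def world(q,P): 
    c,s=np.cos(q[2]),np.sin(q[2]); return np.array([q[0]+c*P[0]-s*P[1],q[1]+s*P[0]+c*P[1],.072+P[2]])
E
python3 - <<'E'
from h import *
from scipy.optimize import least_squares
t=np.load("top.npz"); s=np.load("side.npz")
tc=lambda u,v:(u/5.45+180,v/5.4545+135); sc=lambda u,v:(u/4.4+255,v/4.4+105)
print(tri(t,tc(688,180),s,sc(570,352)),tri(t,tc(685,385),s,sc(395,417)))
F=[((.04,-.164,.004),t,tc(688,180)),((-.04,-.164,.004),t,tc(685,385)),((.04,-.164,.004),s,sc(570,352)),((-.04,-.164,.004),s,sc(395,417)),
 ((.092,-.124,.008),t,tc(592,60)),((-.092,-.124,.008),t,tc(576,520)),((.092,0,.008),t,tc(297,75)),((-.092,0,.008),t,tc(277,520)),
 ((.092,-.124,.008),s,sc(620,270)),((-.092,-.124,.008),s,sc(230,412)),((.092,0,.008),s,sc(470,158)),((-.092,0,.008),s,sc(110,283))]
C=[((-.092,0,-.072),s,sc(243,583)),((.092,0,-.072),s,sc(603,440))]
def res(q):
    e=[proj(f,world(q,hp(p,q[3])))-o for p,f,o in F]+[proj(f,world(q,(p[0],q[4],p[2])))-o for p,f,o in C]
    return np.ravel(e)
o=least_squares(res,[.56,.12,0,.2,-.13],loss="soft_l1"); print(o.x); print(res(o.x).reshape(-1,2))
q=o.x
for n,P in dict(bar=hp((0,-.164,.004),q[3]),red=(-.046,-.069,-.066),green=(.042,-.069,-.066)).items(): print(n,world(q,P))
E
```

```text
(array([ 0.6266, -0.0007,  0.1084]), np.float64(0.0015603180756675222)) (array([ 0.5455, -0.0027,  0.1116]), np.float64(0.003268037548235482))
[ 0.5844  0.1567  0.0112  0.2085 -0.1204]
[[ 0.9515 -0.3624]
 [ 0.6144 -0.8472]
 [-0.018   0.1853]
 [-0.4192  1.1419]
 [ 0.4198 -1.5388]
 [ 0.7185 -0.905 ]
 [-0.1974 -1.0556]
 [-0.8181  0.1962]
 [ 0.6422 -2.0235]
 [-0.9577 -0.0579]
 [-0.0681 -1.292 ]
 [-1.312  -0.4868]
 [-1.1307  1.2843]
 [-0.8886  0.2657]]
bar [ 0.5862 -0.0029  0.1099]
red [0.5392 0.0872 0.006 ]
green [0.6272 0.0882 0.006 ]
```

The crops confirm the targets. Red is at (57,244) in the top crop and (490,90) in the side crop, green at (286,260) and (587,275), both with amber bodies. Purple and turquoise are solid-coloured decoys. The case fit has about 1 px residuals, with the bar at (0.586, -0.003, 0.110) and the flap at about 0.21 rad.

```bash
cat >> h.py <<'E'
def units(P,yaw):
    "shift/turn in drive units to bring the TCP to world P with tool x at world angle yaw (mod pi)"
    from plant import r
    s=r.read_state(); M=R.from_rotvec(s["tool_rot"]).as_matrix(); y0=np.arctan2(M[1,0],M[0,0])
    d=M.T@(np.array(P)-s["tool_pos"])/.025; t=-(yaw-y0); t=(t+np.pi/2)%np.pi-np.pi/2
    return np.r_[d,np.degrees(t)/6].round(2),s["tool_pos"],round(y0,3),s["joints"]
E
python3 - <<'E'
from h import *
print(units((.586,-.003,.165),.011))
E
```

```text
(array([ 21.94, -14.72,   2.65,   3.28]), array([ 0.1996, -0.5387,  0.2306]), np.float64(0.355), array([-1.2895,  0.3074,  1.5074,  0.    ,  1.3284, -0.0735]))
```

Emit:
{"method": "drive_tool", "body": {"rows": [[[2,-1.33,0,1,0.4],[4,-2.67,0,2,0.4],[6,-4,0,3.28,0.4],[8,-5.33,0,3.28,0.4],[10,-6.67,0,3.28,0.4],[12,-8,0.5,3.28,0.4],[14,-9.33,1,3.28,0.4],[16,-10.7,1.5,3.28,0.4],[18,-12,2,3.28,0.4],[19,-12.7,2.2,3.28,0.4]]], "squeeze": 25}}

```text
time: 1.15
tool_pos: [0.4918, -0.1355, 0.1899]
tool_rot: [3.141, 0.018, 0.0]
wrist_force: [1.0, -1.5, -0.5]
opening: 0.0343
finger_force: 0.0
```

```bash
python3 - <<'E'
from h import *
print(units((.586,-.003,.140),.011))
E
```

```text
(array([ 3.83, -5.26,  1.99,  0.  ]), array([ 0.4918, -0.1355,  0.1899]), np.float64(0.011), array([-0.3516,  0.2542,  1.6992, -0.0002,  1.188 ,  1.2079]))
```

Emit:
{"method": "drive_tool", "body": {"rows": [[[1.3,-1.5,0,0,0.4],[2.6,-3,0,0,0.4],[3.6,-4.6,0.5,0,0.4],[3.8,-5.2,1,0,0.4],[3.8,-5.2,1,0,0.4]]]}}

```text
time: 1.65
tool_pos: [0.5834, -0.0038, 0.1628]
tool_rot: [-3.141, -0.024, 0.008]
wrist_force: [0.5, -0.5, 0.2]
opening: 0.0343
finger_force: 0.0
```

```bash
python3 - <<'E'
from h import *
print(units((.586,-.003,.092),.011))
from plant import r
s=r.read_state();f=r.grab_frame("wrist"); M=np.eye(4); M[:3,:3]=R.from_rotvec(s["tool_rot"]).as_matrix(); M[:3,3]=s["tool_pos"]
C=M@f["T_tool_cam"]; g=dict(mtx=f["mtx"],xyz=C[:3,3],attitude=R.from_matrix(C[:3,:3]).as_rotvec())
im=f["color"][:,:,::-1].copy()
for P in [(.546,-.003,.11),(.626,-.002,.11)]:
    p=proj(g,P); print(p); cv2.drawMarker(im,tuple(int(x) for x in p),(255,0,255),0,14)
cv2.imwrite("pics/w1.png",im)
E
```

```text
(array([ 0.12, -0.03,  2.83,  0.04]), array([ 0.5834, -0.0038,  0.1628]), np.float64(0.015), array([-0.0792,  0.3794,  1.5796,  0.0004,  1.1874,  1.4764]))
[316.6667 335.682 ]
[316.8659 182.5148]
```

View pics/w1.png

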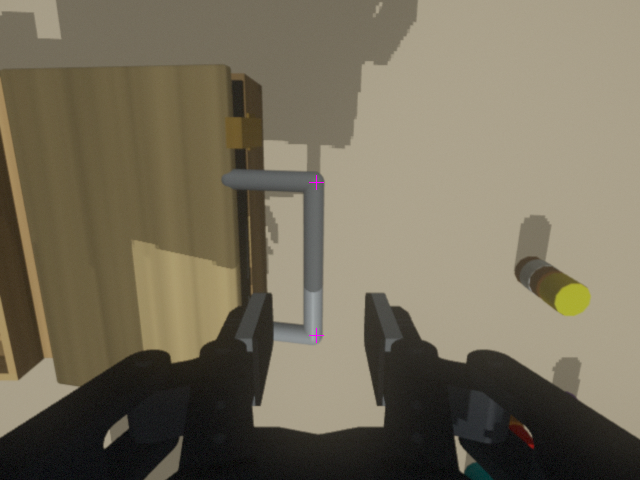

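The wrist view shows the bar at column 313, rows 183–340, on the predicted marks at (317,183) and (317,336). Descending to grasp it.

Emit:
{"method": "drive_tool", "body": {"rows": [[[0.1,-0.05,1,0,0.4],[0.1,-0.05,2,0,0.4],[0.1,-0.05,2.85,0,0.4],[0.1,-0.05,2.85,0,0.4],[0.1,-0.05,2.85,0,0],[0.1,-0.05,2.85,0,0],[0.1,-0.05,2.85,0,0],[0.1,-0.05,2.85,0,0],[0.1,-0.05,2.85,0,0]]]}}

```text
time: 2.6
tool_pos: [0.5863, -0.0009, 0.0947]
tool_rot: [-3.134, -0.015, 0.001]
wrist_force: [-0.3, 14.7, -5.1]
opening: 0.0089
finger_force: 25.8
```

```bash
python3 - <<'E'
from h import *
from plant import r
s=r.read_state(); p=s["tool_pos"]; print(s["tool_pos"],s["opening"],s["finger_force"])
q=[.5844,.1567,.0112]
M=R.from_rotvec(s["tool_rot"]).as_matrix()
for a0 in (.19,.21,.23):
    b0=world(q,hp((0,-.164,.004),a0))
    print(a0,b0)
b0=world(q,hp((0,-.164,.004),.21))
for a in np.r_[np.linspace(.21,1.56,19)]: print(round(a,2),(M.T@(world(q,hp((0,-.164,.004),a))-b0)/.025).round(2))
E
```

```text
[ 0.5863 -0.0009  0.0947] 0.008865108573924297 25.818467438220978
0.19 [ 0.5862 -0.0036  0.1069]
0.21 [ 0.5862 -0.0029  0.1101]
0.23 [ 0.5862 -0.0021  0.1133]
0.21 [0. 0. 0.]
0.29 [-0.   -0.14 -0.47]
0.36 [-0.   -0.31 -0.93]
0.44 [-0.   -0.51 -1.38]
0.51 [-0.   -0.75 -1.81]
0.59 [-0.   -1.02 -2.22]
0.66 [-0.   -1.32 -2.61]
0.74 [-0.   -1.65 -2.98]
0.81 [-0.01 -2.   -3.32]
0.88 [-0.01 -2.38 -3.64]
0.96 [-0.01 -2.78 -3.92]
1.04 [-0.01 -3.2  -4.17]
1.11 [-0.01 -3.64 -4.4 ]
1.18 [-0.01 -4.1  -4.58]
1.26 [-0.01 -4.56 -4.74]
1.34 [-0.01 -5.04 -4.85]
1.41 [-0.01 -5.53 -4.94]
1.48 [-0.01 -6.02 -4.98]
1.56 [-0.01 -6.51 -4.99]
```

Emit:
{"method": "drive_tool", "body": {"rows": [[[0,-0.12,-0.1,0,0],[0,-0.25,-0.5,0,0],[0,-0.42,-0.93,0,0],[0,-0.62,-1.38,0,0],[0,-0.86,-1.81,0,0],[0,-1.13,-2.22,0,0],[0,-1.43,-2.61,0,0],[0,-1.76,-2.98,0,0],[0,-2.11,-3.32,0,0],[0,-2.11,-3.32,0,0]]]}}

```text
time: 3.6
tool_pos: [0.5862, 0.0471, 0.1796]
tool_rot: [3.139, 0.019, 0.001]
wrist_force: [-4.9, -4.0, 5.1]
opening: 0.009
finger_force: 25.4
```

Emit:
{"method": "drive_tool", "body": {"rows": [[[0,-0.38,-0.32,0,0],[0,-0.78,-0.6,0,0],[0,-1.2,-0.85,0,0],[0,-1.64,-1.08,0,0],[0,-2.1,-1.26,0,0],[0,-2.56,-1.42,0,0],[0,-3.04,-1.53,0,0],[0,-3.53,-1.62,0,0],[0,-4.02,-1.66,0,0],[0,-4.3,-1.67,0,0]]]}}

```text
time: 4.6
tool_pos: [0.586, 0.1557, 0.2219]
tool_rot: [3.141, 0.018, 0.006]
wrist_force: [-4.5, -2.2, 8.6]
opening: 0.0092
finger_force: 26.4
```

Emit:
{"method": "drive_tool", "body": {"rows": [[[0,0,0,0,0],[0,0,0,0,0.3],[0,0,0,0,0.3],[0,0,0,0,0.3]]]}}

```text
time: 5.0
tool_pos: [0.5859, 0.1553, 0.2192]
tool_rot: [-3.141, -0.018, -0.002]
wrist_force: [-0.1, 0.1, -0.1]
opening: 0.0254
finger_force: 0.0
```

```bash
python3 - <<'E'
from h import *
print(units((.4205,-.155,.15),0.011))
E
```

```text
(array([-6.76, 12.34,  2.76,  0.  ]), array([0.5859, 0.1553, 0.2192]), np.float64(0.011), array([ 0.1895,  0.3581,  1.4586, -0.0001,  1.3234,  1.7491]))
```

Flap is at about 1.57 rad and released. Next the red vial, with the fingers turned diagonally so they stay clear of purple and turquoise.

Emit:
{"method": "drive_tool", "body": {"rows": [[[0,0,-1,0,0.52],[0,0,-2,0,0.52],[0,1,-2.2,0,0.52],[-1,2.5,-2.2,1,0.52],[-2,4.2,-1.5,2,0.52],[-3,6,-0.5,3.2,0.52],[-4,7.7,0.5,4.4,0.52],[-5,9.4,1.2,5.6,0.52],[-6,11,2,6.8,0.52],[-6.6,12.1,2.6,7.5,0.52]]]}}

```text
time: 6.0
tool_pos: [0.4243, -0.1484, 0.1547]
tool_rot: [2.907, -1.192, 0.003]
wrist_force: [1.4, 0.1, 0.3]
opening: 0.0444
finger_force: 0.0
```

Emit:
{"method": "drive_tool", "body": {"rows": [[[0,0,0,0,0.52],[0,0,0,0,0.52],[0,0,0,0,0.52]]]}}

```text
time: 6.3
tool_pos: [0.4262, -0.1467, 0.1556]
tool_rot: [-2.909, 1.185, -0.003]
wrist_force: [-0.2, 0.6, 0.6]
opening: 0.0443
finger_force: 0.0
```

```bash
cat >> h.py <<'E'
def wrist(marks,fn):
    from plant import r
    s=r.read_state();f=r.grab_frame("wrist"); M=np.eye(4); M[:3,:3]=R.from_rotvec(s["tool_rot"]).as_matrix(); M[:3,3]=s["tool_pos"]
    C=M@f["T_tool_cam"]; g=dict(mtx=f["mtx"],xyz=C[:3,3],attitude=R.from_matrix(C[:3,:3]).as_rotvec())
    im=f["color"][:,:,::-1].copy()
    for P in marks:
        p=proj(g,P); print(P,p); cv2.drawMarker(im,tuple(int(x) for x in p),(255,0,255),0,14)
    cv2.imwrite(fn,im); return g,f
E
python3 - <<'E'
from h import *
print(units((.4208,-.155,.026),-.775))
wrist([(.4208,-.155,.058),(.416,-.295,.058)],"pics/w2.png")
E
```

```text
(array([0.07, 0.39, 5.18, 0.01]), array([ 0.4262, -0.1467,  0.1556]), np.float64(-0.774), array([-0.4258,  0.2128,  1.8637,  0.0006,  1.0633,  1.9185]))
(0.4208, -0.155, 0.058) [334.9156 240.9099]
(0.416, -0.295, 0.058) [528.0133  72.5042]
```

View pics/w2.png

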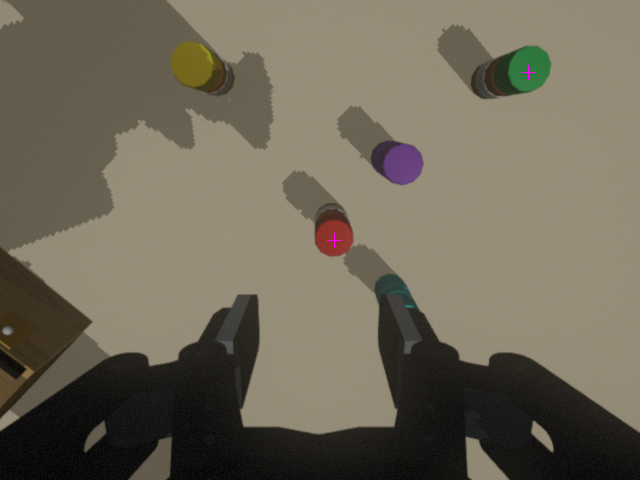

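The red cap is at (334,238) against the predicted (335,241), and green at (529,69) against (528,73), so both agree. Descending on red.

Emit:
{"method": "drive_tool", "body": {"rows": [[[0.1,0.36,1.5,0,0.52],[0.1,0.36,3,0,0.52],[0.1,0.36,4.2,0,0.52],[0.1,0.36,5.18,0,0.52],[0.1,0.36,5.18,0,0.52],[0.1,0.36,5.18,0,0],[0.1,0.36,5.18,0,0],[0.1,0.36,5.18,0,0],[0.1,0.36,5.18,0,0],[0.1,0.36,5.18,0,0]]]}}

```text
time: 7.35
tool_pos: [0.4212, -0.1552, 0.0264]
tool_rot: [2.909, -1.186, 0.003]
wrist_force: [0.5, 0.1, 5.2]
opening: 0.0233
finger_force: 27.5
```

```bash
python3 - <<'E'
from h import *
q=[.5844,.1567,.0112]; P=world(q,(-.046,-.070,0)); P[2]=.15; print(P); print(units(P,.011))
E
```

```text
[0.5392 0.0862 0.15  ]
(array([ -3.37, -10.21,  -4.94,  -7.5 ]), array([ 0.4212, -0.1552,  0.0264]), np.float64(-0.774), array([-0.4474,  0.4104,  2.0228,  0.0002,  0.7062,  1.8975]))
```

Emit:
{"method": "drive_tool", "body": {"rows": [[[0,0,-0.8,0,0],[0,0,-2.2,0,0],[0,0,-3.6,0,0],[-0.4,-1.2,-5,0,0],[-0.9,-2.6,-5,-1,0],[-1.4,-4,-5,-2,0],[-1.8,-5.4,-5,-3,0],[-2.2,-6.8,-5,-4,0],[-2.6,-8,-5,-5,0],[-3,-9,-5,-6,0]]]}}

```text
time: 8.35
tool_pos: [0.5248, 0.0599, 0.1508]
tool_rot: [-3.134, 0.221, -0.001]
wrist_force: [0.2, -0.3, 0.4]
opening: 0.0235
finger_force: 27.1
```

Emit:
{"method": "drive_tool", "body": {"rows": [[[0,0,0,0,0],[0,0,0,0,0],[0,0,0,0,0]]]}}

```text
time: 8.65
tool_pos: [0.5233, 0.0576, 0.1504]
tool_rot: [3.133, -0.231, -0.002]
wrist_force: [0.3, -0.1, -0.2]
opening: 0.0229
finger_force: 27.1
```

```bash
python3 - <<'E'
from h import *
from plant import r
q=[.5844,.1567,.0112]; P=world(q,(-.046,-.070,0)); P[2]=.034; print(units(P,.011)); print(r.read_state()["opening"],r.read_state()["finger_force"])
wrist([P+[0,0,-.028],world(q,(.042,-.069,-.066)),world(q,hp((.04,-.164,.004),1.57)),world(q,hp((-.04,-.164,.004),1.57))],"pics/w3.png")
E
```

```text
(array([ 0.47, -1.23,  4.65, -1.51]), array([0.5233, 0.0576, 0.1504]), np.float64(-0.147), array([ 0.0298,  0.3178,  1.719 , -0.0005,  1.1058,  1.7478]))
0.02293090723207987 27.073758244514465
[0.5392 0.0862 0.006 ] [275.4628 210.2511]
[0.6272 0.0882 0.006 ] [248.8056  78.6033]
[0.6244 0.161  0.236 ] [-645.4586  -20.4514]
[0.5444 0.1601 0.236 ] [-285.0984  499.8172]
```

View pics/w3.png

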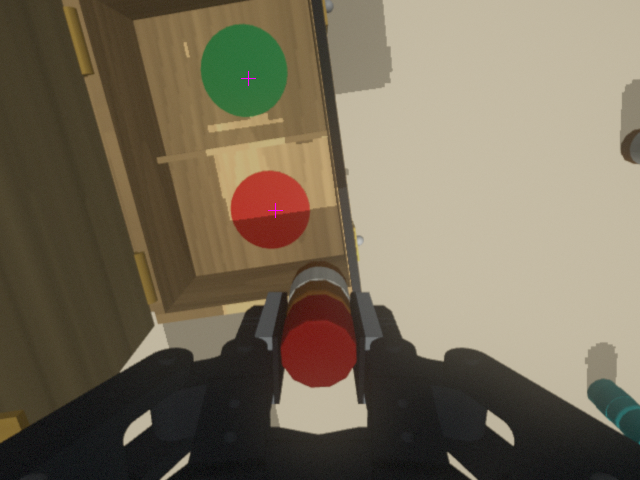

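The wrist view shows the red dot at (270,209) and green at (244,70), each 4–8 px from its mark (about 3–5 mm). The vial is held upright, so I'll move over the cell and lower it gently.

Emit:
{"method": "drive_tool", "body": {"rows": [[[0.25,-0.7,0,-0.8,0],[0.47,-1.25,0,-1.5,0],[0.47,-1.25,0.6,-1.5,0],[0.47,-1.25,1.4,-1.5,0],[0.47,-1.25,2.2,-1.5,0],[0.47,-1.25,3,-1.5,0],[0.47,-1.25,3.6,-1.5,0],[0.47,-1.25,4.1,-1.5,0],[0.47,-1.25,4.4,-1.5,0],[0.47,-1.25,4.5,-1.5,0]]]}}

```text
time: 9.7
tool_pos: [0.5399, 0.0871, 0.0374]
tool_rot: [3.141, 0.016, -0.002]
wrist_force: [0.8, -0.3, 0.1]
opening: 0.0232
finger_force: 27.1
```

Emit:
{"method": "drive_tool", "body": {"rows": [[[0,0,0.05,0,0],[0,0,0.1,0,0],[0,0,0.14,0,0],[0,0,0.18,0,0],[0,0,0.18,0,0]]]}}

```text
time: 10.2
tool_pos: [0.5404, 0.0876, 0.0337]
tool_rot: [-3.142, -0.018, -0.001]
wrist_force: [0.8, 0.1, -0.3]
opening: 0.0229
finger_force: 27.1
```

Emit:
{"method": "drive_tool", "body": {"rows": [[[0,0,0.04,0,0],[0,0,0.08,0,0],[0,0,0.08,0,0]]]}}

```text
time: 10.5
tool_pos: [0.5405, 0.0876, 0.0324]
tool_rot: [-3.141, -0.018, -0.001]
wrist_force: [-0.4, -0.3, 7.3]
opening: 0.0232
finger_force: 27.9
```

Emit:
{"method": "drive_tool", "body": {"rows": [[[0,0,-0.03,0,0.15],[0,0,-0.03,0,0.3],[0,0,-0.03,0,0.42],[0,0,-0.03,0,0.42],[0,0,-0.6,0,0.42],[0,0,-1.5,0,0.42],[0,0,-2.7,0,0.42],[0,0,-4,0,0.42],[0,0,-4.6,0,0.42],[0,0,-4.6,0,0.42]]]}}

```text
time: 11.5
tool_pos: [0.5423, 0.0877, 0.149]
tool_rot: [-3.141, -0.018, -0.009]
wrist_force: [0.9, 0.1, -0.2]
opening: 0.0358
finger_force: 0.0
```

```bash
python3 - <<'E'
from h import *
g,f=wrist([],"pics/w4.png")
print(units((.416,-.2955,.12),.011))
f=r=None
E
```

```text
(array([-5.18, 15.27,  1.08,  0.  ]), array([0.541 , 0.0876, 0.1473]), np.float64(0.011), array([0.0835, 0.3468, 1.6806, 0.    , 1.1117, 1.643 ]))
```

View pics/w4.png

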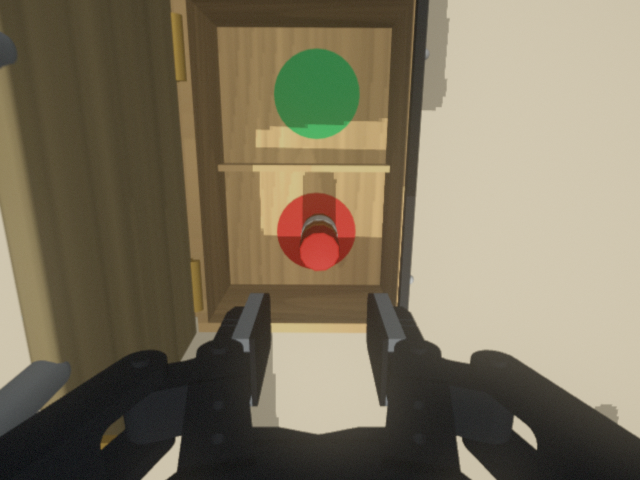

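The red vial stands upright on the red dot at (319,245), and the flap stays open on the left. Now green.

Emit:
{"method": "drive_tool", "body": {"rows": [[[-0.3,1,0,0,0.42],[-0.9,2.7,0,0,0.52],[-1.5,4.5,0,0,0.52],[-2.1,6.3,0,0,0.52],[-2.7,8.1,0,0,0.52],[-3.4,9.9,0,0,0.52],[-4,11.7,0,0,0.52],[-4.6,13.5,0,0,0.52],[-5.1,14.9,0,0,0.52],[-5.18,15.27,0,0,0.52]]]}}

```text
time: 12.55
tool_pos: [0.4132, -0.2986, 0.1448]
tool_rot: [-3.141, -0.012, 0.004]
wrist_force: [0.2, 1.1, -0.7]
opening: 0.0443
finger_force: 0.0
```

Emit:
{"method": "drive_tool", "body": {"rows": [[[0,0,0,0,0.52],[0,0,0,0,0.52]]]}}

```text
time: 12.75
tool_pos: [0.4146, -0.2942, 0.1454]
tool_rot: [-3.139, -0.017, 0.003]
wrist_force: [-0.6, 0.5, 0.9]
opening: 0.0442
finger_force: 0.0
```

```bash
python3 - <<'E'
from h import *
print(units((.416,-.2952,.026),.011))
g,f=wrist([(.416,-.2952,.052)],"pics/w5.png")
h=cv2.cvtColor(f["color"],cv2.COLOR_RGB2HSV).astype(int); m=(abs(h[...,0]-65)<12)&(h[...,1]>140); m[:,:200]=0;m[:,440:]=0
y,x=np.nonzero(m); print(m.sum(),x.mean(),y.mean(),at_z(g,x.mean(),y.mean(),.053))
E
```

```text
(array([0.07, 0.05, 4.77, 0.  ]), array([ 0.4146, -0.2942,  0.1454]), np.float64(0.011), array([-0.7009,  0.3015,  1.761 ,  0.0008,  1.082 ,  0.8585]))
(0.416, -0.2952, 0.052) [321.1919 243.5926]
31 285.96774193548384 467.16129032258067 [ 0.2545 -0.2727  0.053 ]
```

View pics/w5.png

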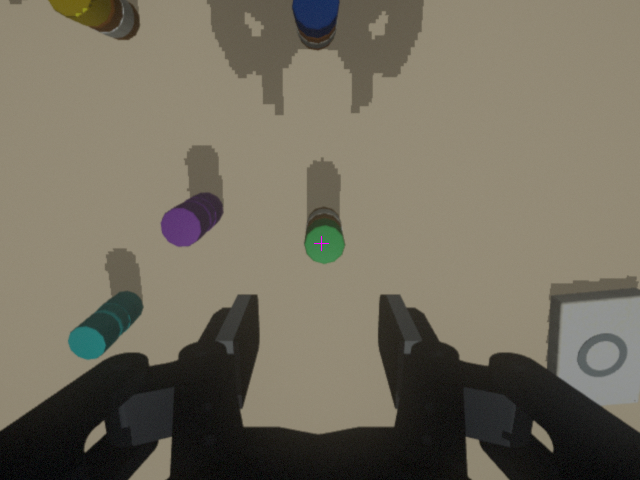

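The green cap is at (324,242), on the mark at (321,244). The mask only missed it through its saturation threshold.

Emit:
{"method": "drive_tool", "body": {"rows": [[[0.05,0.1,1.5,0,0.52],[0.05,0.1,3,0,0.52],[0.05,0.1,4,0,0.52],[0.05,0.1,4.77,0,0.52],[0.05,0.1,4.77,0,0.52],[0.05,0.1,4.77,0,0],[0.05,0.1,4.77,0,0],[0.05,0.1,4.77,0,0],[0.05,0.1,4.77,0,0],[0.05,0.1,4.77,0,0]]]}}

```text
time: 13.8
tool_pos: [0.4168, -0.2984, 0.028]
tool_rot: [3.141, 0.018, 0.002]
wrist_force: [-0.4, 0.1, 2.4]
opening: 0.0231
finger_force: 26.1
```

```bash
python3 - <<'E'
from h import *
q=[.5844,.1567,.0112]; P=world(q,(.044,-.070,0)); P[2]=.15; print(P); print(units(P,.011))
E
```

```text
[0.6292 0.0872 0.15  ]
(array([  8.67, -15.32,  -4.89,   0.  ]), array([ 0.4168, -0.2984,  0.028 ]), np.float64(0.011), array([-0.7039,  0.4664,  1.8838,  0.    ,  0.7899,  0.8557]))
```

Emit:
{"method": "drive_tool", "body": {"rows": [[[0,0,-0.8,0,0],[0,0,-2.2,0,0],[0,0,-3.6,0,0],[0.6,-1,-5,0,0],[1.4,-2.4,-5.4,0,0],[2.2,-3.9,-5.4,0,0],[3,-5.3,-5.4,0,0],[3.8,-6.8,-5.4,0,0],[4.6,-8.2,-5.4,0,0],[5.4,-9.6,-5.4,0,0]]]}}

```text
time: 14.8
tool_pos: [0.5491, -0.0551, 0.1626]
tool_rot: [3.141, 0.018, 0.001]
wrist_force: [0.6, 0.0, -0.7]
opening: 0.0231
finger_force: 25.8
```

Emit:
{"method": "drive_tool", "body": {"rows": [[[0.8,-1.4,0,0,0],[1.6,-2.8,0,0,0],[2.4,-4.2,0,0,0],[3,-5.2,0,0,0],[3.2,-5.6,0,0,0],[3.2,-5.6,0,0,0],[3.2,-5.6,0,0,0]]]}}

```text
time: 15.5
tool_pos: [0.6261, 0.0834, 0.162]
tool_rot: [3.141, 0.018, -0.002]
wrist_force: [1.2, 0.2, -0.4]
opening: 0.0234
finger_force: 25.8
```

```bash
python3 - <<'E'
from h import *
print(units((.6295,.088,.034),.011))
E
```

```text
(array([ 0.15, -0.19,  5.12,  0.  ]), array([0.6261, 0.0834, 0.162 ]), np.float64(0.011), array([ 0.066 ,  0.4406,  1.4755, -0.0009,  1.227 ,  1.6258]))
```

Emit:
{"method": "drive_tool", "body": {"rows": [[[0.15,-0.19,0.5,0,0],[0.15,-0.19,1.2,0,0],[0.15,-0.19,2,0,0],[0.15,-0.19,2.8,0,0],[0.15,-0.19,3.6,0,0],[0.15,-0.19,4.2,0,0],[0.15,-0.19,4.6,0,0],[0.15,-0.19,4.85,0,0],[0.15,-0.19,4.95,0,0],[0.15,-0.19,4.98,0,0]]]}}

```text
time: 16.5
tool_pos: [0.631, 0.0889, 0.0379]
tool_rot: [-3.141, -0.017, -0.001]
wrist_force: [0.8, 0.3, -0.3]
opening: 0.0234
finger_force: 25.8
```

Emit:
{"method": "drive_tool", "body": {"rows": [[[0,0,0.04,0,0],[0,0,0.08,0,0],[0,0,0.12,0,0],[0,0,0.12,0,0]]]}}

```text
time: 16.9
tool_pos: [0.6308, 0.0892, 0.0349]
tool_rot: [-3.142, -0.018, -0.0]
wrist_force: [-0.4, -0.7, -0.7]
opening: 0.0234
finger_force: 25.8
```

Emit:
{"method": "drive_tool", "body": {"rows": [[[0,0,0.03,0,0],[0,0,0.06,0,0],[0,0,0.06,0,0]]]}}

```text
time: 17.2
tool_pos: [0.631, 0.0892, 0.034]
tool_rot: [-3.141, -0.018, -0.001]
wrist_force: [-0.3, -0.6, 5.3]
opening: 0.0235
finger_force: 26.3
```

Emit:
{"method": "drive_tool", "body": {"rows": [[[0,0,-0.02,0,0.15],[0,0,-0.02,0,0.3],[0,0,-0.02,0,0.42],[0,0,-0.02,0,0.42],[0,0,-0.6,0,0.42],[0,0,-1.5,0,0.42],[0,0,-3,0,0.42],[0,0,-4.8,0,0.42],[0,0,-5,0,0.42],[0,0,-5,0,0.42]]]}}

```text
time: 18.2
tool_pos: [0.6324, 0.0892, 0.1615]
tool_rot: [-3.141, -0.018, -0.009]
wrist_force: [-0.4, -0.3, -0.1]
opening: 0.0358
finger_force: 0.0
```

```bash
python3 - <<'E'
from h import *
from plant import r
g,f=wrist([],"pics/w6.png")
t=r.grab_frame("top")["color"][:,:,::-1]
a=cv2.imread("pics/w6.png"); b=cv2.resize(t[135:315,180:460],None,fx=2,fy=2,interpolation=cv2.INTER_CUBIC)
im=np.zeros((600,800,3),np.uint8); im[:240,:320]=cv2.resize(a,(320,240)); im[240:600,:560]=b
cv2.imwrite("pics/c6.png",im)
print(units((.586,.156,.295),.011))
E
```

```text
(array([-1.74, -2.7 , -5.48,  0.  ]), array([0.63  , 0.0891, 0.158 ]), np.float64(0.011), array([0.0741, 0.4499, 1.4701, 0.    , 1.2225, 1.6335]))
```

View pics/c6.png

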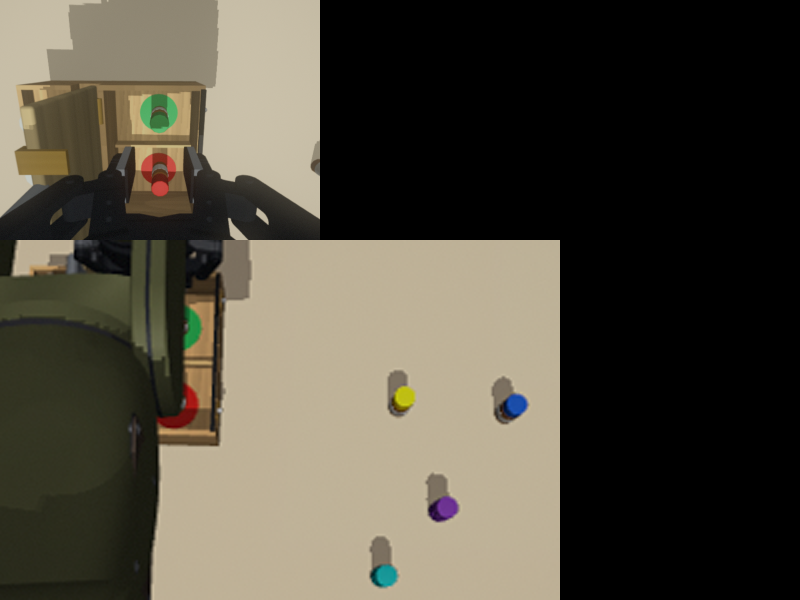

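Both vials stand upright on their dots, and yellow and blue are undisturbed. I'm at the picture limit (one over, by my count), so I'll work from state readings from here on. Next I regrasp the bar.

Emit:
{"method": "drive_tool", "body": {"rows": [[[0,0,-1.5,0,0.4],[0,0,-3,0,0.4],[0,0,-4.5,0,0.4],[0,0,-5.5,0,0.4],[-0.8,-1.3,-5.5,0,0.4],[-1.74,-2.7,-5.5,0,0.4],[-1.74,-2.7,-5.5,0,0.4],[-1.74,-2.7,-5.5,0,0.4]]]}}

```text
time: 19.1
tool_pos: [0.5853, 0.1566, 0.294]
tool_rot: [3.14, 0.021, -0.005]
wrist_force: [0.6, -0.1, -0.5]
opening: 0.0346
finger_force: 0.0
```

```bash
python3 - <<'E'
from h import *
print(units((.586,.156,.2195),.011))
q=[.5844,.1587,.0112]
M=R.from_euler("z",.0112).as_matrix()@np.diag([1,-1,-1]); b0=world(q,hp((0,-.164,.004),1.56))
for a in np.r_[np.linspace(1.56,.14,21),.1,.05]: print(round(a,2),(M.T@(world(q,hp((0,-.164,.004),a))-b0)/.025).round(2)[1:])
E
```

```text
(array([0.04, 0.02, 2.98, 0.02]), array([0.5853, 0.1566, 0.294 ]), np.float64(0.013), array([ 0.1921,  0.313 ,  1.3376, -0.0005,  1.4943,  1.7496]))
1.56 [0. 0.]
1.49 [0.47 0.01]
1.42 [0.93 0.05]
1.35 [1.39 0.13]
1.28 [1.84 0.24]
1.2 [2.29 0.38]
1.13 [2.72 0.55]
1.06 [3.14 0.75]
0.99 [3.54 0.98]
0.92 [3.93 1.24]
0.85 [4.3  1.53]
0.78 [4.64 1.84]
0.71 [4.97 2.17]
0.64 [5.27 2.53]
0.57 [5.54 2.91]
0.5 [5.79 3.3 ]
0.42 [6.   3.72]
0.35 [6.19 4.14]
0.28 [6.35 4.58]
0.21 [6.47 5.03]
0.14 [6.56 5.49]
0.1 [6.6  5.75]
0.05 [6.63 6.07]
```

Emit:
{"method": "drive_tool", "body": {"rows": [[[0,0,1,0,0.4],[0,0,2,0,0.4],[0,0,2.98,0,0.4],[0,0,2.98,0,0.4],[0,0,2.98,0,0],[0,0,2.98,0,0],[0,0,2.98,0,0],[0,0,2.98,0,0],[0,0,2.98,0,0]]], "squeeze": 25}}

```text
time: 20.0
tool_pos: [0.5873, 0.1559, 0.2218]
tool_rot: [3.141, 0.018, 0.003]
wrist_force: [3.0, -0.1, -3.1]
opening: 0.009
finger_force: 24.8
```

Emit:
{"method": "drive_tool", "body": {"rows": [[[0,0.47,0.01,0,0],[0,0.93,0.05,0,0],[0,1.39,0.13,0,0],[0,1.84,0.24,0,0],[0,2.29,0.38,0,0],[0,2.72,0.55,0,0],[0,3.14,0.75,0,0],[0,3.54,0.98,0,0],[0,3.93,1.24,0,0],[0,3.93,1.24,0,0]]]}}

```text
time: 21.0
tool_pos: [0.5878, 0.0565, 0.1891]
tool_rot: [-3.141, -0.015, 0.0]
wrist_force: [5.0, 3.5, -5.8]
opening: 0.009
finger_force: 24.5
```

Emit:
{"method": "drive_tool", "body": {"rows": [[[0,0.37,0.29,0,0],[0,0.71,0.6,0,0],[0,1.04,0.93,0,0],[0,1.34,1.29,0,0],[0,1.61,1.67,0,0],[0,1.86,2.06,0,0],[0,2.07,2.48,0,0],[0,2.26,2.9,0,0],[0,2.42,3.34,0,0],[0,2.5,3.6,0,0]]]}}

```text
time: 22.0
tool_pos: [0.5882, -0.0016, 0.0995]
tool_rot: [-3.135, -0.015, 0.0]
wrist_force: [3.5, 17.0, -2.8]
opening: 0.0086
finger_force: 24.4
```

Emit:
{"method": "drive_tool", "body": {"rows": [[[0,0.05,0.2,0,0],[0,0.1,0.6,0,0],[0,0.12,0.8,0,0],[0,0.13,1,0,0],[0,0.14,1.2,0,0],[0,0.14,1.2,0,0]]], "squeeze": 60}}

```text
time: 22.6
tool_pos: [0.5883, -0.0052, 0.0707]
tool_rot: [-3.136, -0.015, -0.001]
wrist_force: [2.2, 12.3, -0.4]
opening: 0.0072
finger_force: 58.6
```

Emit:
{"method": "drive_tool", "body": {"rows": [[[0,-0.08,0.15,0,0],[0,-0.08,0.3,0,0],[0,-0.08,0.45,0,0],[0,-0.08,0.55,0,0],[0,-0.08,0.55,0,0]]]}}

```text
time: 23.1
tool_pos: [0.5908, -0.0051, 0.0633]
tool_rot: [-3.139, -0.016, -0.013]
wrist_force: [-6.4, 8.5, 35.9]
opening: 0.0071
finger_force: 69.6
```

Emit:
{"method": "drive_tool", "body": {"rows": [[[0,0,0,0,0.2],[0,0,0,0,0.35],[0,0,0,0,0.35],[0,0,-1,0,0.35],[0,0,-2,0,0.35],[0,0,-2,0,0],[0,0,-2,0,0],[0,0,-2,0,0],[0,0,-2,0,0],[0,0,-2,0,0]]], "squeeze": 30}}

```text
time: 24.1
tool_pos: [0.5875, -0.0062, 0.1054]
tool_rot: [-3.141, -0.018, 0.004]
wrist_force: [0.0, -0.9, -0.0]
opening: -0.0004
finger_force: 0.0
```

```bash
python3 - <<'E'
from h import *
print(units((.586,-.006,.083),.011))
E
```

```text
(array([-0.06, -0.01,  0.89,  0.  ]), array([ 0.5875, -0.0062,  0.1054]), np.float64(0.011), array([-0.0823,  0.4436,  1.64  , -0.0001,  1.0602,  1.4772]))
```

Emit:
{"method": "drive_tool", "body": {"rows": [[[0,0,0.4,0,0],[0,0,0.7,0,0],[0,0,0.8,0,0],[0,0,0.88,0,0],[0,0,0.92,0,0],[0,0,0.92,0,0]]]}}

```text
time: 24.7
tool_pos: [0.5884, -0.0061, 0.0834]
tool_rot: [-3.142, -0.018, -0.0]
wrist_force: [-0.4, -0.5, -0.1]
opening: -0.0001
finger_force: 0.0
```

No contact at 0.0834 m, so the bar top is below that height, and an unlatched flap would leave it at about 0.0876 m or higher. Pressing a little further to make sure.

Emit:
{"method": "drive_tool", "body": {"rows": [[[0,0,0.06,0,0],[0,0,0.12,0,0],[0,0,0.18,0,0],[0,0,0.24,0,0],[0,0,0.24,0,0]]]}}

```text
time: 25.2
tool_pos: [0.5889, -0.0062, 0.0804]
tool_rot: [3.141, 0.018, 0.004]
wrist_force: [-5.3, 0.1, 16.9]
opening: 0.0
finger_force: 8.7
```

Contact at about 0.081 m, the expected shut bar top, with 17 N of firm resistance. Retreating.

Emit:
{"method": "drive_tool", "body": {"rows": [[[0,0,-1,0,0],[0,0,-3,0,0],[0,0,-5,0,0],[0,2,-5,0,0],[0,3,-5,0,0],[0,3,-5,0,0],[0,3,-5,0,0]]]}}

```text
time: 25.9
tool_pos: [0.5889, -0.0813, 0.2023]
tool_rot: [-3.141, -0.015, 0.001]
wrist_force: [-0.1, 0.8, -0.1]
opening: -0.0003
finger_force: 0.0
```

```bash
python3 - <<'E'
from h import *
from plant import r
s=r.read_state(); print(s["wrist_force"],s["tool_pos"]); print(r.sign_off())
E
```

```text
[-0.1194  0.8369 -0.1473] [ 0.5889 -0.0813  0.2023]
the job is handed in; nothing more can be done
None
```

I handed the job in at about 26 s: both vials stood upright on their dots in the last picture before closing, and the flap is shut, judged by touch (bar top at its shut height, 17 N of resistance); no verdict came back, and I viewed 11 pictures, one over the limit of 10.

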